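# Tighten the book-mending press with the hex key

### The arm

A 6-joint arm with a two-finger parallel gripper is mounted at the origin on the work surface; the furniture and walls round the work are solid. World frame = base frame: x ahead of the robot, y to its left, z up, the work surface at z = 0. Lengths are in m, angles in rad, forces in N, time in s.
With the tool pointing down it reaches from about 0.325 to 1 m from the base axis. Payload 5.1 kg.
Tool frame: the origin (TCP) lies midway between the tips of the shut fingers; the grasp point (between the pads) lies 19 mm behind it; z points along the fingers, y is the line along which they close (so a half turn about z gives the same grasp; the last joint's range is limited). The gripper opens to 85 mm and grips with 20 to 120 N. Pads are 22 mm wide; open, the fingers measure 114 mm over their backs; the gripper's body (76 mm by 85 mm) begins 54 mm behind the grasp point. The pads swing forward as they close: fully open they stand 13 mm farther back than shut.
Start: joints at [-1.248, 0.124, 1.65, -0, 1.367, -0.083], TCP at [0.257, -0.597, 0.231] pointing down, gripper open.
Joint ranges: [-2.61, 2.61], [-1.02, 2.33], [0.03, 2.71], [-1.35, 4.49], [0.32, 2.68], [-2.91, 2.91]. Speed limits (rad/s): [2.57, 2.57, 3.14, 3.14, 3.14, 3.14].

### API

Orientations are given as [roll, pitch, yaw] about the fixed x, y, z axes, in that order (R = Rz(yaw) Ry(pitch) Rx(roll)).
In Python, from rig import arm, viewer gives the robot as it stands.
- The arm moves only by the tool move_arm, never from a script. Its argument "plan" is text: rows parted by semicolons, each of 5 numbers parted by spaces: the closure, from 0 (fully open) to 1 (shut), then the shift along the world's x, y, z in mm, then the turn about the world's z in degrees. A call has exactly 10 rows; each row shifts and turns the commanded pose from where the row before left it; what a row does not reach is not made up. A row lasts 1/12 s, in which the tool goes at most 41.7 mm and 7.16 degrees, less where a joint would pass 70% of its speed; a pose out of reach is approached as far as the arm can. A call with a gripper value outside its range is refused whole. The fingers move at their own pace and stop on an object; "newtons" is the grip in N (left out, the last holds). Time passes only in rows, so rows that do not move let the fingers close, or fill a call up. It gives the time, the measured TCP pose, the force, the opening and the grip force at its end, in the units of the state.
- arm.get_state(): the state, without advancing time (a new reading comes with each control period).
- viewer.read_camera(name): name is "scene" or "top" or "wrist"; returns a dict with "image" (400x640x3 uint8, red, green, blue), "intrinsics" (3x3 intrinsics, pixels), "world_from_camera" (4x4, takes a point from camera to world coordinates). Camera axes: x right, y up, looking along -z (the intrinsics and any distortion apply to the point x, -y, -z); pixel columns grow to the right and rows downward; lengths in m; the calibration is good to about 2 mm. A picture is of the moment at which its call begins. There is no depth.
- arm.job_done(): hands the job in; it is judged then, once.
The state is a dict: "clock": time; "joints": joint angles; "joint_vel": joint speeds; "joint_efforts": joint torques, N m; "tool_pos": TCP position; "tcp_rot": TCP orientation; "contact_force": force on the tool from outside, world axes, zero at the start; "torque": the same for the moment, N m; "width": finger opening in m; "gripper_force": force on a finger pad.
Only numpy, scipy, OpenCV 4.12 (cv2) and the standard library are available. Lean on these libraries where they do the work, as an engineer would, in place of code of your own. Each camera call takes 0.05 s, during which the arm holds its last target. There are 200 camera calls.

### The job

A freshly glued book lies in the small mending press. Take the red T-handled hex key from its wooden block, seat it fully home in the socket of the press screw, feeling for the hexagon lightly and without forcing, and only then turn the screw clockwise until it comes up against its stop, so that the wooden bar nips the book. Then stand the key back in the hole of its block, and leave the book and the other things on the desk where they are.

Things in the scene. Friction and masses are not known exactly. Their poses are not given: they have to be found in the camera images.
- hex_key: T-handled hex key, loose, about 140 g, at the start upright in its block. Origin mid-tip of its shaft, z up the shaft, x along the T-bar (up to 70 degrees either way from world x). Shaft hexagonal, 14 mm across flats, 16.2 across corners, two flats square to x, tip flat. Red T-bar 100 x 19 x 24 mm (x, y, z), underside 106 mm above the tip; collar of 19 mm under it, down to 84 mm.
- key_tip (a point): middle of the flat tip of the key's shaft (same point and axes as hex_key). The socket it fits in the screw head is a hexagon 15.2 mm across flats, 10 mm deep from the top face, its mouth countersunk to a cone 22 mm wide, 2 mm deep: at a wrong angle the centred key rests on flat lands 2 mm below the top face.
- key_grip (a point): centre of the key's T-bar, 118 mm above the tip; grasp here from above, closing across the 19 mm width (y of the key)
- key_block: wooden block 75 x 75 x 60 mm, fixed to the desk, to the left or to the right of the press; origin under its centre. In the middle of its top a round hole, 19 mm across with a 2 mm lead-in, bottom 10 mm above the desk; the key stands on that bottom.
- press: aluminium mending press, fixed; origin on the desk under its centre, z up. Base 120 x 300 mm (x, y), 20 mm high; post nuts at y = +-132 mm, 102 mm high; slotted cross-head along y, 52 mm wide, top at 93 mm. On it a round dark flange, 53 mm wide, up to 104 mm high; through it goes the upright press screw, a steel cap screw with round head, 27 mm wide, 15 mm high, nothing higher near it.
- slot_middle (a point): middle of the cross-head's slot, 121 mm above the desk: height of the top face of the screw head when joint screw is 0; axes as the press. The screw is centred on the slot's line but up to 4 mm to either side of this point along y; its socket stands at any angle. Neither is measured: look or feel. Key home: its tip is 10 mm below the head's top face.
- screw (a joint): turn of the press screw, rad, clockwise seen from above; 0 to 0.3 at the start, hard stop at 1.4; does not tell the socket's angle. The screw sinks 0.8 mm per rad. Turning takes about 0.04 N m, 0.07 at the stop; it stays where it is left. The key has about 10 degrees of play in the socket either way.
- press_bar: wooden pressing bar 74 x 290 x 14 mm under the cross-head, origin in the middle of its underside; moves only down and up with the screw (0.8 mm per rad) and meets the book at about 1.15 rad; its centre is over that of the press
- mended_book: green hardback book, 228 x 155 x 24 mm, lying flat on the base of the press under the bar, its long side along the press's y; origin under its centre
- pencil_cup: grey cup of 77 mm diameter with pencils, 169 mm high, on the other side of the press from the key block; origin under its centre; bystander
- glue_stick: white glue stick with red cap, 98 mm long, 30 mm thick, lying on the desk in front of the press; bystander

How it is judged:
On the way, in this order (a step that is already met when the one before it is completed fails the run):
1. the key is fully home in the socket of the press screw (tip at least 8 mm below the top of the head) and the screw is not yet turned (z of key_tip in the frame of slot_middle below -0.008 m and x of key_tip in the frame of slot_middle between -0.004 and 0.004 m and y of key_tip in the frame of slot_middle between -0.008 and 0.008 m and angle between hex_key's own z axis and vertical below 0.12 rad and value of joint screw below 0.5 rad), for 0.2 s.
2. with the key still home, the screw has been turned clockwise to its stop (beyond 1.3 rad) (z of key_tip in the frame of slot_middle below -0.008 m and x of key_tip in the frame of slot_middle between -0.004 and 0.004 m and y of key_tip in the frame of slot_middle between -0.008 and 0.008 m and angle between hex_key's own z axis and vertical below 0.12 rad and value of joint screw above 1.3 rad), for 0.2 s.
At the end, for the whole second after the job is handed in: The press screw stands at its stop (beyond 1.22 rad) with the bar pressing on the book (over 3 N), and the key stands at rest in its block, upright within 7 degrees, its tip in the hole within 8 mm of the bottom (value of joint screw above 1.22 rad and contact force between press_bar and mended_book above 3 N and z of key_tip in the frame of key_block below 0.018 m and horizontal distance between key_tip and key_block below 0.006 m and angle between hex_key's own z axis and vertical below 0.12 rad and linear speed of hex_key below 0.02 m/s); the robot touches nothing.
It fails at once if the screw is turned on (past 0.4 rad) while the key is not fully home (tip less than 6.5 mm deep) (velocity of joint screw above 0.2 rad/s and value of joint screw above 0.4 rad and z of key_tip in the frame of slot_middle above -0.0065 m).
It fails at once if the key is forced: not yet in the hexagon (tip less than 4 mm deep), it bears on the screw or its flange with more than 30 N (contact force between hex_key and carriage above 30 N and z of key_tip in the frame of slot_middle above -0.004 m).
It fails at once if the key is wrenched: it bears on the screw with more than 90 N (contact force between hex_key and carriage above 90 N).
It fails at once if the book is shifted by more than 15 mm (distance of mended_book from where it was at the start of the episode above 0.015 m).
It fails at once if the pencil cup or the glue stick is knocked more than 30 mm away (distance of any of pencil_cup, glue_stick from where it was at the start of the episode above 0.03 m).
It also fails if it takes over 67 s, if anything falls off the work surface, if the arm or the gripper's body presses on something with over 40 N, if the wrist force passes 120 N, or if a joint passes its speed limit or range.

## Working session

There is one attempt and no reset: what is moved stays moved. The work goes in short steps, Python scripts to look and compute and a tool call to move; the robot and the scene stay as the last step left them, time stands still between calls to the robot, and variables do not carry over. Pictures are saved under pics/ and viewed, at most 10 in all, crops included, and the job is handed in when it is done.

Besides the shell and the picture viewer there is one more tool, called after "Call:" as name(argument=value, ...), one argument or row to a line, values as JSON. move_arm: Moves the arm, as the interface text tells. Its arguments: {"type":"object","properties":{"plan":{"type":"string"},"newtons":{"type":"number"}},"required":["plan"]}

```bash
mkdir -p pics; cat > h.py <<'E'
import numpy as np, cv2
from rig import arm, viewer
def shot(n,f,crop=None,scale=1):
    d=viewer.read_camera(n); im=d["image"][:,:,::-1]
    if crop: a,b,c,e=crop; im=im[b:e,a:c]
    if scale!=1: im=cv2.resize(im,None,fx=scale,fy=scale,interpolation=cv2.INTER_CUBIC)
    cv2.imwrite("pics/"+f,im); np.savez("pics/"+f+".npz",K=d["intrinsics"],T=d["world_from_camera"],im=d["image"]); return d
def px(f,u,v,z):
    d=np.load("pics/"+f+".npz"); K,T=d["K"],d["T"]
    r=np.linalg.inv(K)@[u,v,1]; r=T[:3,:3]@[r[0],-r[1],-r[2]]; o=T[:3,3]
    return (o+r*(z-o[2])/r[2]).round(4)
def proj(f,p):
    d=np.load("pics/"+f+".npz"); K,T=d["K"],d["T"]
    c=T[:3,:3].T@(np.array(p)-T[:3,3]); q=K@[c[0],-c[1],-c[2]]; return (q[:2]/q[2]).round(1)
E
python3 - <<'E'
from h import *
a=shot("top","top1.png");b=shot("scene","sc1.png")
for d in(a,b):print(d["intrinsics"],d["world_from_camera"].round(3))
print(arm.get_state())
E
```

```text
[[402.77528385   0.         324.89212984]
 [  0.         402.77528385 198.76184771]
 [  0.           0.           1.        ]] [[ 0.012  0.998 -0.054  0.298]
 [-0.999  0.01  -0.032 -0.021]
 [-0.031  0.054  0.998  1.236]
 [ 0.     0.     0.     1.   ]]
[[479.76593141   0.         324.8331852 ]
 [  0.         479.76593141 204.92443776]
 [  0.           0.           1.        ]] [[ 0.601  0.51  -0.616 -0.484]
 [-0.8    0.389 -0.458 -0.644]
 [ 0.006  0.767  0.642  0.971]
 [ 0.     0.     0.     1.   ]]
{'clock': 0.1, 'joints': array([-1.24756738e+00,  1.24464134e-01,  1.65156708e+00, -1.38156955e-05,
        1.36750190e+00, -8.25426254e-02]), 'joint_vel': array([-0.00046675, -0.00134307, -0.00369024,  0.00079585, -0.00032947,
       -0.00022462]), 'joint_efforts': array([ 5.50838104e-04, -4.24931288e+01, -3.66653252e+01, -5.80698770e-05,
        3.91776091e-03,  4.77801052e-06]), 'tool_pos': array([ 0.25639712, -0.59667946,  0.23014273]), 'tcp_rot': array([-3.13965768e+00, -1.46509637e-04,  4.05774231e-01]), 'contact_force': array([ 0.28256072, -0.19962312, -0.18427532]), 'torque': array([-0.00433666,  0.09041557, -0.03768592]), 'gripper_force': 0.0, 'width': 0.08532040643325409}
```

View pics/top1.png

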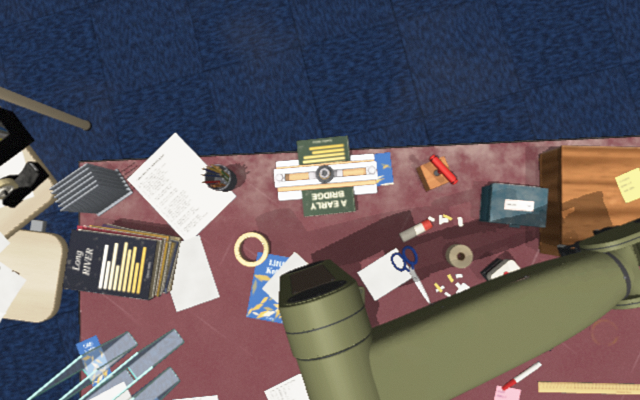

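View pics/sc1.png

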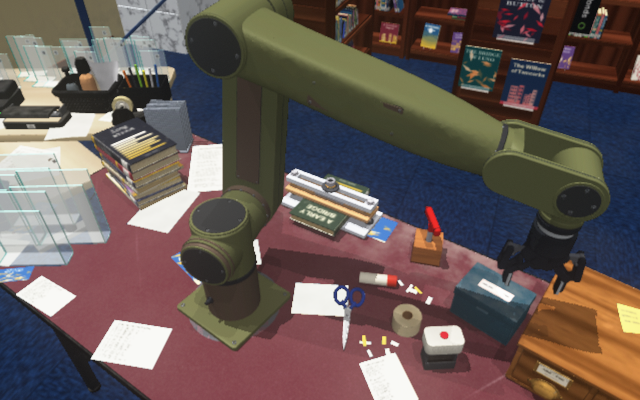

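The top view shows the screw at about (324,173), the key's red bar at about (443,170), and its block at about (436,173). The cup is at (220,177) and the glue stick at (415,230). Next I'll enlarge this part.

```bash
python3 - <<'E'
from h import *
im=np.load("pics/top1.png.npz")["im"][:,:,::-1]
a=cv2.resize(im[130:220,265:395],None,fx=6,fy=6,interpolation=cv2.INTER_CUBIC)[:300]
b=cv2.resize(im[140:190,400:530],None,fx=6,fy=6,interpolation=cv2.INTER_CUBIC)
a=cv2.resize(im[145:195,265:395],None,fx=6,fy=6,interpolation=cv2.INTER_CUBIC)
cv2.imwrite("pics/c1.png",np.vstack([a[:300],b]))
E
```

```text
(no output)
```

View pics/c1.png

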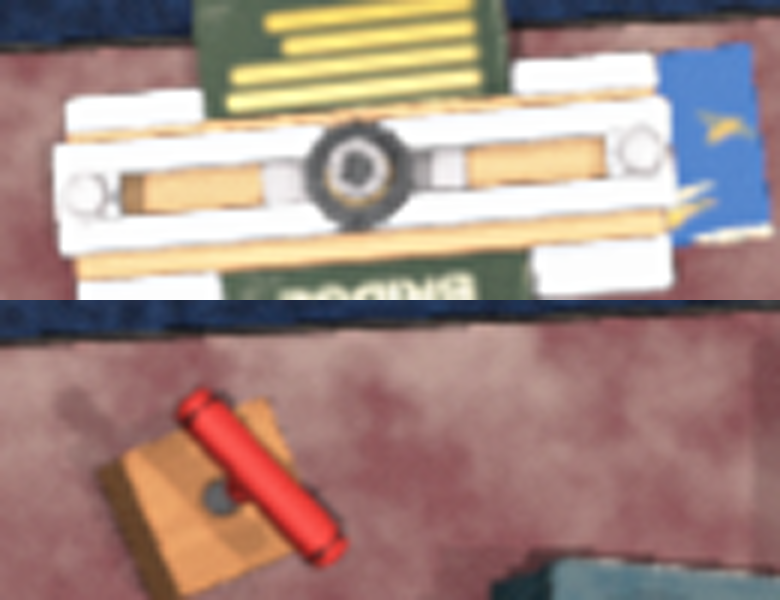

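```bash
python3 - <<'E'
from h import *
f="top1.png"
c=lambda u,v,y0,x0:(x0+(u+.5)/6-.5,y0+(v+.5)/6-.5)
print("screw",px(f,*c(356,168,145,265),.121))
A=px(f,*c(88,193,145,265),.102);B=px(f,*c(641,151,145,265),.102);print(A,B,(A+B)/2,np.degrees(np.arctan2(*(A-B)[1::-1])),np.linalg.norm(A-B))
A=px(f,*c(196,104,140,400),.134);B=px(f,*c(331,251,140,400),.134);print(A,B,(A+B)/2,np.degrees(np.arctan2(*(A-B)[1::-1])),np.linalg.norm(A-B))
print("hole",px(f,*c(222,197,140,400),.06))
print("cup",px(f,219,178,.09),"glue",px(f,415,231,.015))
E
```

```text
screw [0.4308 0.0185 0.121 ]
[0.4201 0.1459 0.102 ] [ 0.4423 -0.1148  0.102 ] [0.4312  0.01555 0.102  ] 94.86729991040052 0.2616435170226849
[ 0.4748 -0.2777  0.134 ] [ 0.4081 -0.3382  0.134 ] [ 0.44145 -0.30795  0.134  ] 42.20948968339091 0.09005076346150541
hole [ 0.4414 -0.3074  0.06  ]
cup [0.4163 0.3219 0.09  ] glue [ 0.2695 -0.2536  0.015 ]
```

```bash
python3 - <<'E'
from h import *
from scipy.spatial.transform import Rotation as R
d=shot("wrist","w0.png");s=arm.get_state()
T=d["world_from_camera"];t=R.from_euler("xyz",s["tcp_rot"]).as_matrix()
print(d["intrinsics"],t.T@(T[:3,3]-s["tool_pos"]),(t.T@T[:3,:3]).round(3))
E
```

```text
[[324.88583859   0.         321.18612123]
 [  0.         324.88583859 200.22235629]
 [  0.           0.           1.        ]] [ 7.95642886e-02  8.82154564e-05 -1.41049400e-01] [[-0.001  0.951  0.308]
 [ 1.     0.001 -0.   ]
 [-0.     0.308 -0.951]]
```

Call:
move_arm(
  plan="0 20 32 5 1.9;0 20 32 5 1.9;0 20 32 5 1.9;0 20 32 0 1.9;0 20 32 0 1.9;0 15 32 0 1.9;0 15 32 0 1.9;0 15 32 0 1.9;0 0 0 0 1.9;0 0 0 0 1.9",
  newtons=40,
)

```text
clock: 0.98
tool_pos: [0.4023, -0.3392, 0.2461]
tcp_rot: [-3.141, -0.0, 0.743]
contact_force: [-0.1, -1.0, 0.3]
width: 0.0854
gripper_force: 0.0
```

```bash
python3 - <<'E'
from h import *
d=shot("wrist","w1.png")
print(proj("w1.png",[.4415,-.308,.14]),proj("w1.png",[.4415,-.308,.06]))
E
```

```text
[325.4 136.1] [324.4 126.3]
```

Call:
move_arm(
  plan="0 0 38 0 0;0 0 38 0 0;0 0 38 0 0;0 0 38 0 0;0 0 38 -15 0;0 0 38 -17 0;0 0 38 -17 0;0 6 38 -17 0;0 7 39 -20 0;0 0 0 0 0",
)

```text
clock: 1.87
tool_pos: [0.4117, 0.0043, 0.1575]
tcp_rot: [-3.135, 0.003, 0.744]
contact_force: [-0.7, -0.3, -0.5]
width: 0.0852
gripper_force: 0.0
```

```bash
python3 - <<'E'
from h import *
d=shot("wrist","w2.png");a,b=np.load("pics/w1.png.npz")["im"],d["image"]
print(proj("w2.png",[.431,.0185,.121]),arm.get_state()["tool_pos"])
u,v=map(int,proj("w2.png",[.431,.0185,.121]));u1,v1=map(int,proj("w1.png",[.4415,-.308,.14]))
print(u-50,v-37,u1-60,v1-50)
c=cv2.resize(b[v-37:v+38,u-50:u+50],(800,600),interpolation=cv2.INTER_CUBIC)
cv2.imwrite("pics/w2c.png",c[:,:,::-1])
v1=max(v1,50);cv2.imwrite("pics/w1c.png",cv2.resize(a,None,fx=1.25,fy=1.25)[:,:,::-1])
E
```

```text
[325.6 196.8] [0.41239966 0.00181246 0.15912712]
275 159 265 86
```

View pics/w2c.png

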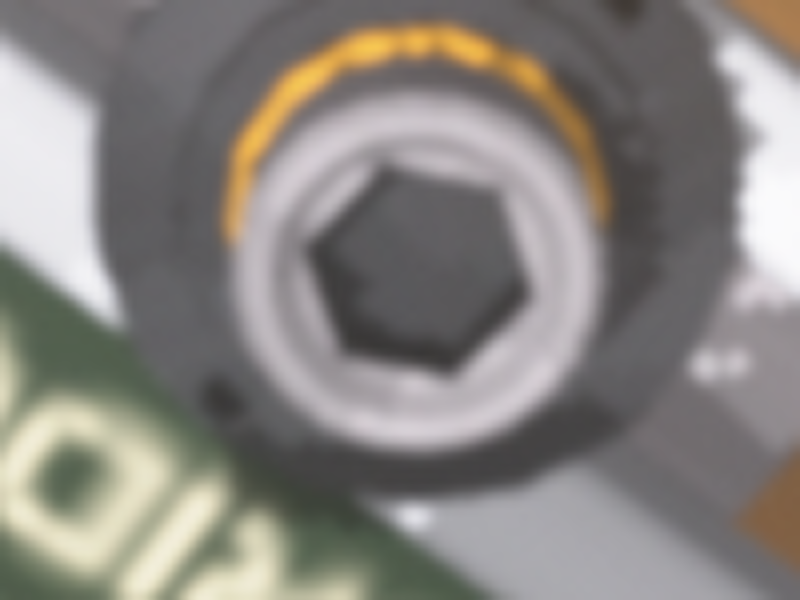

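View pics/w1c.png

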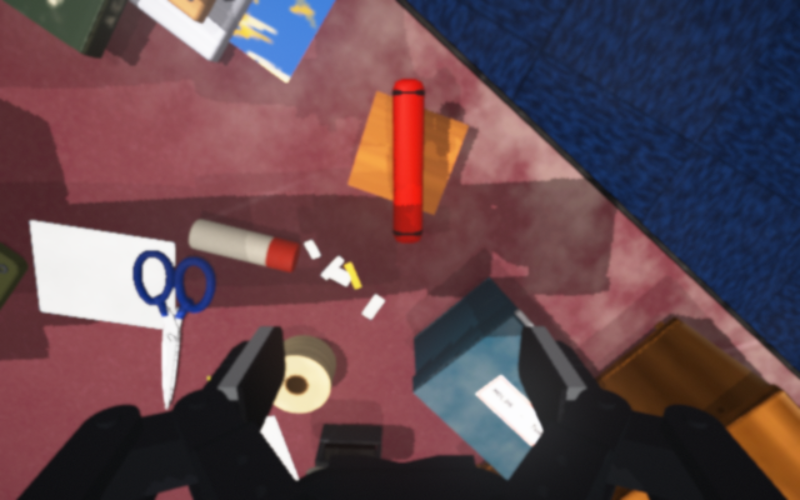

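The crop shows the socket hexagon with corners at about (385,165), (500,190), (530,293), (452,378), (340,352) and (308,247). The head is centred near (418,271). In the second picture the key's bar runs vertically from (408,80) to (408,240), so it is in line with the tool.

```bash
python3 - <<'E'
from h import *
c=lambda u,v:(275+(u+.5)/8-.5,159+(v+.5)/8-.5)
P=np.array([px("w2.png",*c(*q),.1185) for q in[(385,165),(500,190),(530,293),(452,378),(340,352),(308,247)]])
m=P.mean(0);d=P-m;print("hex",m,np.linalg.norm(d[:,:2],axis=1).round(4));a=np.degrees(np.arctan2(d[:,1],d[:,0]));print(a%60)
print("head",px("w2.png",*c(418,271),.121), px("w2.png",*c(232,271),.121)-px("w2.png",*c(605,271),.121))
A=px("w1.png",326.4,64.3,.136);B=px("w1.png",326.4,191.6,.136);print((A+B)/2,np.linalg.norm(A-B),np.degrees(np.arctan2(*(A-B)[1::-1])))
E
```

```text
hex [0.43283333 0.01911667 0.1185    ] [0.0083 0.0084 0.0082 0.0085 0.0084 0.0082]
[59.88427741 59.20110664  1.30278086 59.36364436 59.4338546  59.31355359]
head [0.4334 0.0197 0.121 ] [-0.018   0.0196  0.    ]
[ 0.44415 -0.3067   0.136  ] 0.09503288904374109 42.82525588538997
```

Call:
move_arm(
  plan="0 3 -34 10 0;0 3 -34 10 0;0 3 -34 10 0;0 4 -34 10 0;0 4 -34 0 0;0 4 -34 0 0;0 4 -35 0 0;0 4 -35 0 0;0 2 -34 0 0;0 0 0 0 0",
)

```text
clock: 2.75
tool_pos: [0.4443, -0.3157, 0.2025]
tcp_rot: [3.139, 0.002, 0.73]
contact_force: [-0.5, -0.0, -0.4]
width: 0.085
gripper_force: 0.0
```

Call:
move_arm(
  plan="0 0 0 0 0;0 0 0 0 0;0 0 0 0 0;0 0 0 0 0;0 0 0 0 0;0 0 0 0 0;0 0 0 0 0;0 0 0 0 0;0 0 0 0 0;0 0 0 0 0",
)

```text
clock: 3.58
tool_pos: [0.4451, -0.3088, 0.2017]
tcp_rot: [-3.142, 0.0, 0.738]
contact_force: [-0.1, -0.1, 0.7]
width: 0.0855
gripper_force: 0.0
```

```bash
python3 - <<'E'
from h import *
d=shot("wrist","w3.png");s=arm.get_state();print(s["tool_pos"],s["tcp_rot"])
print(proj("w3.png",[.444,-.307,.14]))
cv2.imwrite("pics/w3c.png",cv2.resize(d["image"],None,fx=1.25,fy=1.25)[:,:,::-1])
E
```

```text
[ 0.44510572 -0.3088739   0.20171986] [-3.14156159e+00 -2.03150162e-05  7.37502727e-01]
[317.5 219.1]
```

View pics/w3c.png

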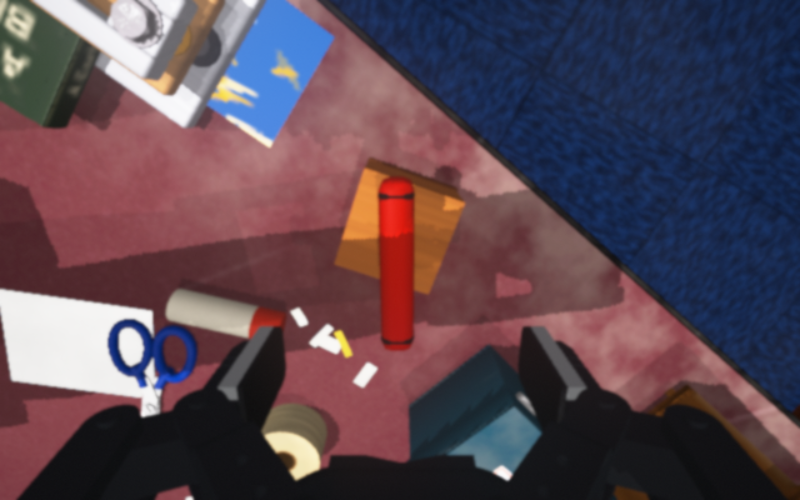

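The bar now spans (397,178) to (397,350), about midway between the fingers.

```bash
python3 - <<'E'
from h import *
A=px("w3.png",397/1.25,178/1.25,.132);B=px("w3.png",397/1.25,350/1.25,.132);print(A,B,(A+B)/2,np.linalg.norm(A-B),np.degrees(np.arctan2(*(A-B)[1::-1])))
E
```

```text
[ 0.481  -0.2736  0.132 ] [ 0.4057 -0.3415  0.132 ] [ 0.44335 -0.30755  0.132  ] 0.1013928005333712 42.041815890595224
```

Call:
move_arm(
  plan="0 -1.5 1.5 -20 0;0 0 0 -20 0;0 0 0 -20 0;0 0 0 -15 0;0 0 0 -10 0;0 0 0 -5 0;0 0 0 -3 0;0 0 0 0 0;0 0 0 0 0;0.5 0 0 0 0",
)

```text
clock: 4.47
tool_pos: [0.4442, -0.308, 0.1099]
tcp_rot: [3.14, -0.0, 0.737]
contact_force: [-0.1, -0.2, 0.4]
width: 0.0753
gripper_force: 0.0
```

Call:
move_arm(
  plan="1 0 0 0 0;1 0 0 0 0;1 0 0 0 0;1 0 0 0 0;1 0 0 0 0;1 0 0 0 0;1 0 0 0 0;1 0 0 0 0;1 0 0 0 0;1 0 0 0 0",
  newtons=60,
)

```text
clock: 5.3
tool_pos: [0.4437, -0.3076, 0.109]
tcp_rot: [3.141, -0.0, 0.737]
contact_force: [-0.9, 0.5, 3.5]
width: 0.0185
gripper_force: 59.1
```

Call:
move_arm(
  plan="1 0 0 4 0;1 0 0 12 0;1 0 0 20 0;1 0 0 20 0;1 0 0 20 0;1 0 0 20 0;1 0 0 20 0;1 0 0 19 0;1 0 0 0 0;1 0 0 0 0",
)

```text
clock: 6.13
tool_pos: [0.444, -0.3078, 0.2451]
tcp_rot: [3.139, -0.0, 0.737]
contact_force: [-0.3, -0.1, -1.8]
width: 0.018
gripper_force: 59.0
```

Call:
move_arm(
  plan="1 0 20 0 0;1 -1 35 0 -1.6;1 -1 35 0 -1.6;1 -1 35 0 -1.6;1 -1 35 0 -1.6;1 -1 35 0 -1.6;1 -1 35 0 -1.6;1 -1 35 0 -1.6;1 -1 35 0 -1.4;1 -3 27 0 0",
)

```text
clock: 6.97
tool_pos: [0.4312, 0.0218, 0.2415]
tcp_rot: [-3.139, 0.002, 0.518]
contact_force: [0.5, -0.6, -1.0]
width: 0.0184
gripper_force: 59.0
```

Call:
move_arm(
  plan="1 0 0 0 0;1 0 0 0 0;1 0 0 0 0;1 0 0 0 0;1 0 0 0 0;1 0 0 0 0;1 0 0 0 0;1 0 0 0 0;1 0 0 0 0;1 0 0 0 0",
)

```text
clock: 7.8
tool_pos: [0.4326, 0.0194, 0.2437]
tcp_rot: [3.142, -0.0, 0.517]
contact_force: [-0.7, 0.5, -1.6]
width: 0.0184
gripper_force: 59.2
```

```bash
python3 - <<'E'
from h import *
d=shot("wrist","w4.png");shot("scene","s4.png");s=arm.get_state();print(s["tool_pos"],np.degrees(s["tcp_rot"]),s["contact_force"],s["width"])
t=s["tool_pos"]
print(proj("w4.png",[.433,.0193,.121]),proj("w4.png",t-[0,0,.099]),proj("s4.png",t-[0,0,.099]),proj("s4.png",t+[0,0,.019]))
a=cv2.resize(d["image"][120:400,200:440],(514,600))
u,v=map(int,proj("s4.png",t-[0,0,.04]))
b=cv2.resize(np.load("pics/s4.png.npz")["im"][v-60:v+60,u-28:u+28],(280,600),interpolation=cv2.INTER_CUBIC);print(u-28,v-60)
cv2.imwrite("pics/m4.png",np.hstack([a,b])[:,:,::-1])
E
```

```text
[0.43258932 0.01949171 0.24373666] [ 1.79999386e+02 -2.90566377e-03  2.96454614e+01] [-0.63417872 -0.36692171 -1.06441485] 0.0178842178893809
[321.2 193.1] [320.7 202.2] [330.1 173.3] [330.6 138.7]
302 96
```

View pics/m4.png

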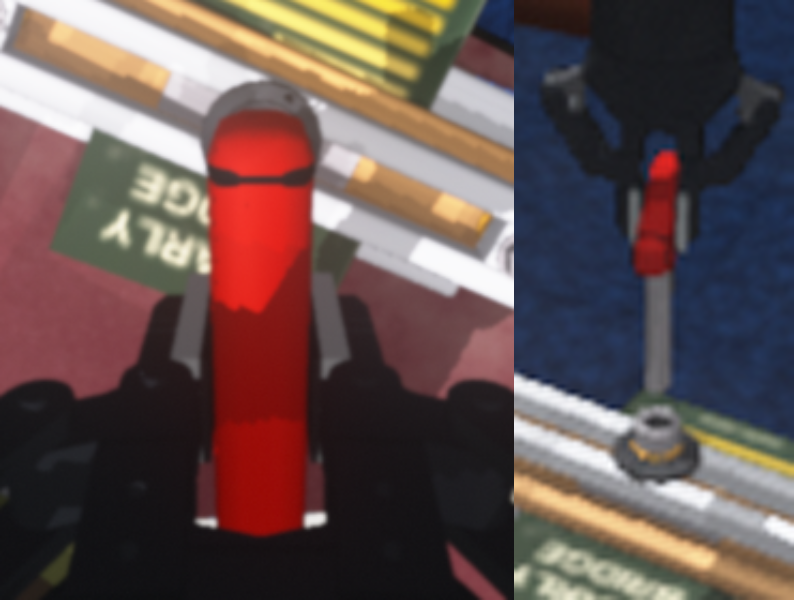

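The key hangs straight over the screw head, so I'll lower it lightly.

Call:
move_arm(
  plan="1 0.4 0 -8 0;1 0 0 -6 0;1 0 0 -4 0;1 0 0 -2 0;1 0 0 -2 0;1 0 0 -1 0;1 0 0 -1 0;1 0 0 0 0;1 0 0 0 0;1 0 0 0 0",
)

```text
clock: 8.73
tool_pos: [0.4331, 0.0195, 0.22]
tcp_rot: [3.141, -0.0, 0.517]
contact_force: [-0.5, -0.0, -0.8]
width: 0.0181
gripper_force: 59.2
```

Call:
move_arm(
  plan="1 0 0 -0.5 0;1 0 0 -0.5 0;1 0 0 -0.5 0;1 0 0 -0.5 0;1 0 0 0 0;1 0 0 0 0;1 0 0 0 0;1 0 0 0 0;1 0 0 0 0;1 0 0 0 0",
)

```text
clock: 9.57
tool_pos: [0.433, 0.0196, 0.2177]
tcp_rot: [-3.142, -0.0, 0.518]
contact_force: [0.5, -1.0, 0.0]
width: 0.0185
gripper_force: 59.3
```

Call:
move_arm(
  plan="1 0 0 -0.5 0;1 0 0 -0.5 0;1 0 0 -0.5 0;1 0 0 0 0;1 0 0 0 0;1 0 0 0 0;1 0 0 0 0;1 0 0 0 0;1 0 0 0 0;1 0 0 0 0",
)

```text
clock: 10.4
tool_pos: [0.4329, 0.0195, 0.216]
tcp_rot: [-3.142, 0.0, 0.518]
contact_force: [-0.6, -0.5, -2.5]
width: 0.0178
gripper_force: 59.1
```

Call:
move_arm(
  plan="1 0 0 -0.5 0;1 0 0 -0.5 0;1 0 0 -0.5 0;1 0 0 -0.5 0;1 0 0 0 0;1 0 0 0 0;1 0 0 0 0;1 0 0 0 0;1 0 0 0 0;1 0 0 0 0",
)

```text
clock: 11.23
tool_pos: [0.433, 0.0195, 0.2142]
tcp_rot: [3.142, 0.0, 0.518]
contact_force: [0.0, -0.3, -0.3]
width: 0.018
gripper_force: 59.3
```

Call:
move_arm(
  plan="1 0 0 -0.5 0;1 0 0 -0.5 0;1 0 0 -0.5 0;1 0 0 -0.5 0;1 0 0 0 0;1 0 0 0 0;1 0 0 0 0;1 0 0 0 0;1 0 0 0 0;1 0 0 0 0",
)

```text
clock: 12.07
tool_pos: [0.4329, 0.0195, 0.2121]
tcp_rot: [-3.142, 0.0, 0.517]
contact_force: [-0.6, -0.9, -0.7]
width: 0.0181
gripper_force: 59.2
```

Call:
move_arm(
  plan="1 0 0 -0.5 0;1 0 0 -0.5 0;1 0 0 -0.5 0;1 0 0 -0.5 0;1 0 0 0 0;1 0 0 0 0;1 0 0 0 0;1 0 0 0 0;1 0 0 0 0;1 0 0 0 0",
)

```text
clock: 12.9
tool_pos: [0.4329, 0.0195, 0.2102]
tcp_rot: [3.142, 0.0, 0.517]
contact_force: [-0.1, -1.2, -0.6]
width: 0.0185
gripper_force: 59.3
```

Call:
move_arm(
  plan="1 0 0 -0.3 0;1 0 0 -0.3 0;1 0 0 -0.3 0;1 0 0 0 0;1 0 0 0 0;1 0 0 0 0;1 0 0 0 0;1 0 0 0 0;1 0 0 0 0;1 0 0 0 0",
)

```text
clock: 13.73
tool_pos: [0.4332, 0.0195, 0.2097]
tcp_rot: [3.141, -0.0, 0.517]
contact_force: [-0.9, -0.9, 6.1]
width: 0.0181
gripper_force: 60.0
```

The key is home: it met the socket bottom at about 6 N. Now I'll turn clockwise, following the screw as it sinks.

Call:
move_arm(
  plan="1 0 0 0 -2;1 0 0 0 -4;1 0 0 0 -4;1 0 0 -0.05 -4;1 0 0 -0.05 -4;1 0 0 -0.05 -4;1 0 0 -0.05 -4;1 0 0 -0.05 -4;1 0 0 0 0;1 0 0 0 0",
)

```text
clock: 14.57
tool_pos: [0.4331, 0.0193, 0.2093]
tcp_rot: [3.141, -0.0, -0.004]
contact_force: [-1.6, -1.2, 5.8]
width: 0.0183
gripper_force: 60.1
```

Call:
move_arm(
  plan="1 0 0 -0.05 -4;1 0 0 -0.05 -4;1 0 0 -0.05 -4;1 0 0 -0.05 -4;1 0 0 -0.05 -4;1 0 0 -0.05 -4;1 0 0 -0.05 -4;1 0 0 -0.05 -4;1 0 0 0 0;1 0 0 0 0",
)

```text
clock: 15.4
tool_pos: [0.4328, 0.0193, 0.209]
tcp_rot: [3.141, -0.0, -0.563]
contact_force: [-3.0, -3.4, 5.1]
width: 0.0181
gripper_force: 60.2
```

```bash
python3 -c "
from h import *
s=arm.get_state();print(s['tool_pos'],np.degrees(s['tcp_rot'][2]),s['contact_force'],s['torque'],s['joints'][5])"
```

```text
[0.43282711 0.01926903 0.20898043] -32.25434283673665 [-3.0446327  -3.37803461  5.14566456] [-0.7789364   0.72361363  0.00913222] 2.054949974246466
```

Call:
move_arm(
  plan="1 0 0 -0.05 -3;1 0 0 -0.05 -3;1 0 0 -0.05 -3;1 0 0 -0.05 -3;1 0 0 0 -3;1 0 0 0 0;1 0 0 0 0;1 0 0 0 0;1 0 0 0 0;1 0 0 0 0",
)

```text
clock: 16.23
tool_pos: [0.4327, 0.0192, 0.209]
tcp_rot: [3.14, -0.0, -0.825]
contact_force: [-3.6, -2.9, 6.6]
width: 0.0178
gripper_force: 60.4
```

```bash
python3 -c "
from h import *
s=arm.get_state();print(s['tool_pos'],np.degrees(s['tcp_rot'][2]),s['contact_force'],s['torque'],s['joints'][5])"
```

```text
[0.43267994 0.0192218  0.20896851] -47.24681221088499 [-3.55865089 -2.94769262  6.55771878] [-0.72653848  0.9496731   0.01691342] 2.3165606045213876
```

Call:
move_arm(
  plan="1 0 0 -0.05 -2;1 0 0 -0.05 -2;1 0 0 0 -2;1 0 0 0 -2;1 0 0 0 0;1 0 0 0 0;1 0 0 0 0;1 0 0 0 0;1 0 0 0 0;1 0 0 0 0",
)

```text
clock: 17.07
tool_pos: [0.4326, 0.0192, 0.2089]
tcp_rot: [3.14, -0.0, -0.964]
contact_force: [-3.0, -2.5, 7.3]
width: 0.0181
gripper_force: 60.4
```

```bash
python3 -c "
from h import *
s=arm.get_state();print(s['tool_pos'],np.degrees(s['tcp_rot'][2]),s['contact_force'],s['torque'],s['joints'][5])"
```

```text
[0.43260783 0.0191503  0.20893255] -55.234866713939645 [-3.0146967  -2.48747207  7.25812805] [-0.86000974  1.06181139  0.0640762 ] 2.456054024284519
```

Call:
move_arm(
  plan="1 0 0 0 -2;1 0 0 0 -2;1 0 0 0 -2;1 0 0 0 -2;1 0 0 0 0;1 0 0 0 0;1 0 0 0 0;1 0 0 0 0;1 0 0 0 0;1 0 0 0 0",
)

```text
clock: 17.9
tool_pos: [0.4326, 0.0192, 0.209]
tcp_rot: [3.14, -0.0, -1.104]
contact_force: [-3.9, -2.8, 8.0]
width: 0.0181
gripper_force: 60.5
```

```bash
python3 -c "
from h import *
s=arm.get_state();print(s['tool_pos'],np.degrees(s['tcp_rot'][2]),s['contact_force'],s['torque'],s['joints'][5])"
```

```text
[0.43258645 0.01917841 0.20896059] -63.23032871107919 [-3.93080004 -2.75476327  7.96399206] [-0.7857428   1.0576501   0.11262123] 2.5955988853225374
```

Call:
move_arm(
  plan="1 0 0 0 -2;1 0 0 0 -2;1 0 0 0 0;1 0 0 0 0;1 0 0 0 0;1 0 0 0 0;1 0 0 0 0;1 0 0 0 0;1 0 0 0 0;1 0 0 0 0",
)

```text
clock: 18.73
tool_pos: [0.4325, 0.0192, 0.2089]
tcp_rot: [3.14, -0.0, -1.173]
contact_force: [-3.6, -3.3, 7.4]
width: 0.0176
gripper_force: 60.5
```

```bash
python3 -c "
from h import *
s=arm.get_state();print(s['tool_pos'],np.degrees(s['tcp_rot'][2]),s['contact_force'],s['torque'],s['joints'][5])"
```

```text
[0.43254963 0.01920159 0.20893681] -67.23001239280292 [-3.63833022 -3.3319215   7.43241622] [-0.79322958  1.08291243  0.06307159] 2.665395207461207
```

```bash
python3 - <<'E'
from h import *
d=shot("wrist","w5.png");shot("scene","s5.png");t=arm.get_state()["tool_pos"]
a=cv2.resize(d["image"][120:400,200:440],(514,600))
u,v=map(int,proj("s5.png",t-[0,0,.04]));print(u-28,v-60)
b=cv2.resize(np.load("pics/s5.png.npz")["im"][v-60:v+60,u-28:u+28],(280,600),interpolation=cv2.INTER_CUBIC)
cv2.imwrite("pics/m5.png",np.hstack([a,b])[:,:,::-1])
E
```

```text
302 106
```

View pics/m5.png

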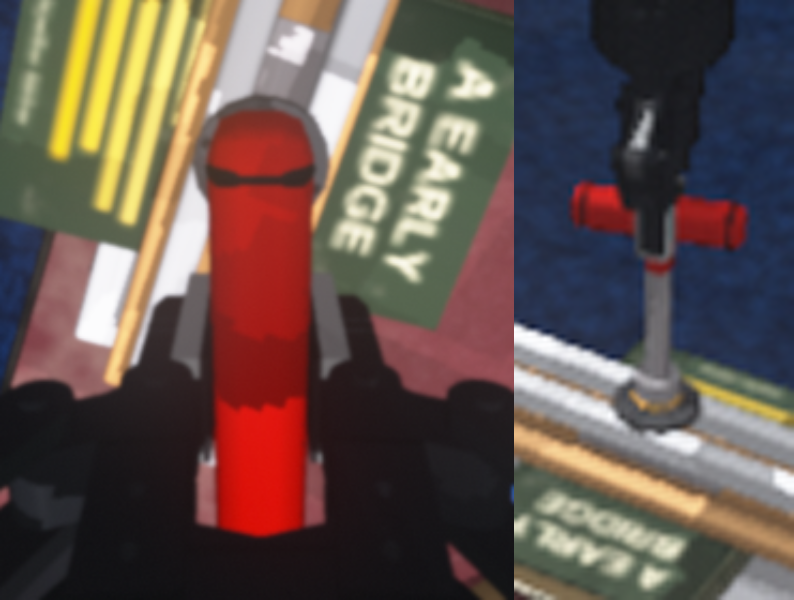

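The bar is still in line with the fingers and the shaft stands upright in the socket. The stop isn't clearly felt yet, so I'll turn a little further.

Call:
move_arm(
  plan="1 0 0 0 -2;1 0 0 0 -2;1 0 0 0 -1;1 0 0 0 0;1 0 0 0 0;1 0 0 0 0;1 0 0 0 0;1 0 0 0 0;1 0 0 0 0;1 0 0 0 0",
)

```text
clock: 19.67
tool_pos: [0.4325, 0.0192, 0.209]
tcp_rot: [3.14, -0.0, -1.261]
contact_force: [-3.0, -2.1, 6.6]
width: 0.0183
gripper_force: 60.5
```

```bash
python3 -c "
from h import *
for i in range(6):
  s=arm.get_state();print(s['clock'],s['tool_pos'],np.degrees(s['tcp_rot'][2]),s['contact_force'],s['torque'],s['joints'][5],s['joint_efforts'][5]); viewer.read_camera('top')"
```

```text
19.6667 [0.43254115 0.01923589 0.20895035] -72.23095073229304 [-2.96359374 -2.09427955  6.62888853] [-0.73585794  1.08146969  0.07102897] 2.7526833456443254 0.08315635845065117
19.7167 [0.43251776 0.01924512 0.20893325] -72.23257068905446 [-3.77692233 -3.06939432  6.84804905] [-0.74980423  1.11677746  0.07986585] 2.752725033788929 0.08317984873428941
19.7667 [0.43254715 0.01923126 0.20896578] -72.23353150124875 [-3.51113283 -1.81306204  8.13215547] [-0.73218915  1.12119414  0.08872371] 2.752715882222199 0.08317480562254786
19.8167 [0.432532   0.01924588 0.20894796] -72.228887449134 [-4.15384767 -3.54099601  8.13177692] [-0.75879529  1.11088544  0.08769716] 2.7526906895688557 0.08313690545037389
19.8667 [0.43252446 0.01923054 0.20893341] -72.23357619438406 [-4.80393317 -2.80607427  6.86167854] [-0.75395832  1.1334975   0.00390956] 2.752688157637262 0.08319329470396042
19.9167 [0.43254295 0.01921869 0.20893136] -72.23340744641551 [-3.15572349 -3.27533602  7.15723018] [-0.77389682  1.10734821  0.04910954] 2.7527197336240388 0.08314370177686214
```

Call:
move_arm(
  plan="1 0 0 0 -2;1 0 0 0 -1;1 0 0 0 0;1 0 0 0 0;1 0 0 0 0;1 0 0 0 0;1 0 0 0 0;1 0 0 0 0;1 0 0 0 0;1 0 0 0 0",
)

```text
clock: 20.8
tool_pos: [0.4325, 0.0193, 0.2089]
tcp_rot: [3.14, -0.0, -1.313]
contact_force: [-4.4, -3.1, 7.7]
width: 0.0179
gripper_force: 60.5
```

```bash
python3 - <<'E'
from h import *
s=arm.get_state();print(np.degrees(s['tcp_rot'][2]),s['torque'],s['joints'][5],s['joint_efforts'][5])
shot("wrist","w6.png")
for f in("w4","w5","w6"):
    im=np.load(f"pics/{f}.png.npz")["im"].astype(int)
    m=((im[:,:,0]>90)&(im[:,:,1]<70)&(im[:,:,2]<70)).astype(np.uint8)
    m[:, :290]=0;m[:,355:]=0
    r=[(y,np.where(m[y])[0]) for y in range(190,360,10)]
    c=[(y,(x.min()+x.max())/2) for y,x in r if len(x)>20]
    p=np.polyfit(*zip(*c),1);print(f,np.degrees(np.arctan(p[0])),p[0]*275+p[1],len(c))
E
```

```text
-75.23143374142633 [-0.73252344  1.08421857  0.02228871] 2.805082736781094 0.08153584320098162
w4 0.06319384883828305 321.358455882353 17
w5 0.35809395932356947 321.5312499999999 17
w6 -0.3089448365040355 320.97303921568624 17
```

Joint 6's torque is flat and the turn has been larger than expected. I'll back off within the play, lift the key and look at the socket angle.

Call:
move_arm(
  plan="1 0 0 0 2;1 0 0 0 2;1 0 0 0 2;1 0 0 0 2;1 0 0 0 1;1 0 0 0 0;1 0 0 0 0;1 0 0 0 0;1 0 0 0 0;1 0 0 0 0",
)

```text
clock: 21.68
tool_pos: [0.4326, 0.0192, 0.209]
tcp_rot: [3.14, -0.0, -1.156]
contact_force: [-4.5, -3.1, 8.0]
width: 0.018
gripper_force: 60.5
```

```bash
python3 -c "
from h import *
s=arm.get_state();print(s['tool_pos'],np.degrees(s['tcp_rot'][2]),s['contact_force'],s['torque'],s['joints'][5],s['joint_efforts'][5])"
```

```text
[0.43257099 0.01919197 0.20898775] -66.24766390177349 [-4.50448677 -3.11843382  8.01496394] [-0.78303158  1.04812799  0.04157461] 2.648235353659551 -0.009510551753919572
```

Call:
move_arm(
  plan="1 0 0 2 0;1 0 0 4 0;1 0 0 6 0;1 0 0 8 0;1 0 0 12 0;1 0 0 4 0;1 0 25 0 0;1 0 25 0 0;1 0 20 0 0;1 0 0 0 0",
)

```text
clock: 22.52
tool_pos: [0.4335, 0.0924, 0.2464]
tcp_rot: [-3.138, 0.001, -1.155]
contact_force: [-0.1, -0.8, -0.3]
width: 0.018
gripper_force: 61.1
```

Call:
move_arm(
  plan="1 0 0 0 0;1 0 0 0 0;1 0 0 0 0;1 0 0 0 0;1 0 0 0 0;1 0 0 0 0;1 0 0 0 0;1 0 0 0 0;1 0 0 0 0;1 0 0 0 0",
)

```text
clock: 23.35
tool_pos: [0.433, 0.0895, 0.2443]
tcp_rot: [3.142, 0.0, -1.158]
contact_force: [1.0, 0.4, -2.0]
width: 0.0185
gripper_force: 61.1
```

```bash
python3 - <<'E'
from h import *
d=shot("wrist","w7.png");s=arm.get_state();print(s["tool_pos"],np.degrees(s["tcp_rot"][2]))
u,v=map(int,proj("w7.png",[.433,.0193,.12]));print(u-40,v-30)
cv2.imwrite("pics/w7c.png",cv2.resize(d["image"][v-30:v+30,u-40:u+40],(800,600),interpolation=cv2.INTER_CUBIC)[:,:,::-1])
E
```

```text
[0.4329669  0.08953232 0.24432863] -66.35281025037911
317 84
```

View pics/w7c.png

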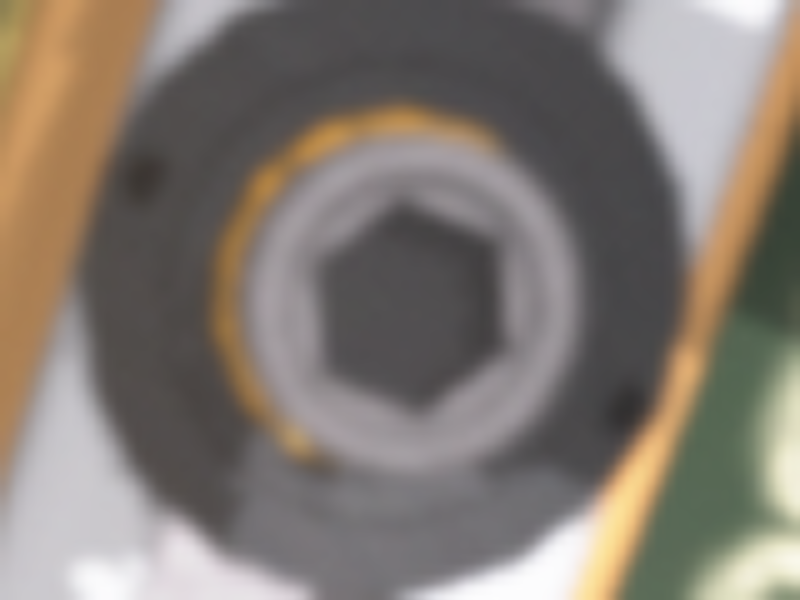

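The socket now has corners at about (403,200), (498,252), (504,350), (420,412), (325,362) and (318,258).

```bash
python3 - <<'E'
from h import *
c=lambda u,v:(317+(u+.5)/10-.5,84+(v+.5)/10-.5)
P=np.array([px("w7.png",*c(*q),.1175) for q in[(403,200),(498,252),(504,350),(420,412),(325,362),(318,258)]])
m=P.mean(0);d=P-m;print("hex",m,np.linalg.norm(d[:,:2],axis=1).round(4));a=np.degrees(np.arctan2(d[:,1],d[:,0]));print(a%60)
E
```

```text
hex [0.43268333 0.01876667 0.1175    ] [0.0082 0.008  0.0083 0.0083 0.0081 0.0084]
[ 0.22281782 55.67703972 59.07781357  0.38943163 56.73750498 57.50552349]
```

Call:
move_arm(
  plan="1 0 -15 0 5;1 0 -20 0 5;1 0 -20 0 5;1 0 -15.3 0 5;1 -0.2 0 0 5;1 0 0 0 5;1 0 0 0 4.6;1 0 0 0 0;1 0 0 0 0;1 0 0 0 0",
)

```text
clock: 24.23
tool_pos: [0.4328, 0.0193, 0.2443]
tcp_rot: [-3.142, 0.0, -0.556]
contact_force: [-0.0, 0.5, -2.6]
width: 0.018
gripper_force: 61.2
```

Call:
move_arm(
  plan="1 0 0 -8 0;1 0 0 -8 0;1 0 0 -4 0;1 0 0 -3 0;1 0 0 -1.5 0;1 0 0 -1 0;1 0 0 -0.5 0;1 0 0 -0.5 0;1 0 0 0 0;1 0 0 0 0",
)

```text
clock: 25.07
tool_pos: [0.4329, 0.0192, 0.2181]
tcp_rot: [-3.141, -0.0, -0.554]
contact_force: [0.8, -0.8, -1.7]
width: 0.0182
gripper_force: 61.2
```

```bash
python3 -c "
from h import *
s=arm.get_state();print(s['tool_pos'],np.degrees(s['tcp_rot'][2]),s['contact_force'],s['torque'],s['joints'][5],s['joint_efforts'][5])"
```

```text
[0.43292872 0.01923125 0.21810449] -31.752030378110483 [ 0.76775517 -0.77365571 -1.7418257 ] [0.01413287 0.00621762 0.03041775] 2.045354546494585 0.00021756618480139878
```

Call:
move_arm(
  plan="1 0 0 -0.5 0;1 0 0 -0.5 0;1 0 0 -0.5 0;1 0 0 -0.5 0;1 0 0 -0.5 0;1 0 0 -0.5 0;1 0 0 0 0;1 0 0 0 0;1 0 0 0 0;1 0 0 0 0",
)

```text
clock: 25.9
tool_pos: [0.4325, 0.0192, 0.2142]
tcp_rot: [3.141, 0.001, -0.554]
contact_force: [-0.8, -0.6, -1.7]
width: 0.0182
gripper_force: 61.2
```

Call:
move_arm(
  plan="1 0 0 -0.5 0;1 0 0 -0.5 0;1 0 0 -0.5 0;1 0 0 -0.5 0;1 0 0 -0.5 0;1 0 0 -0.5 0;1 0 0 -0.5 0;1 0 0 0 0;1 0 0 0 0;1 0 0 0 0",
)

```text
clock: 26.73
tool_pos: [0.4327, 0.0192, 0.2112]
tcp_rot: [3.141, 0.0, -0.554]
contact_force: [-1.5, -1.4, -0.8]
width: 0.0179
gripper_force: 61.2
```

Call:
move_arm(
  plan="1 0 0 -0.5 0;1 0 0 -0.5 0;1 0 0 -0.5 0;1 0 0 -0.5 0;1 0 0 -0.5 0;1 0 0 0 0;1 0 0 0 0;1 0 0 0 0;1 0 0 0 0;1 0 0 0 0",
)

```text
clock: 27.57
tool_pos: [0.4328, 0.0192, 0.2091]
tcp_rot: [-3.142, -0.0, -0.554]
contact_force: [-2.9, -1.9, 2.5]
width: 0.0177
gripper_force: 61.6
```

Seated again, with light contact at the bottom. I'll turn in small steps and watch joint 6's torque.

Call:
move_arm(
  plan="1 0 0 -0.1 -2;1 0 0 -0.1 -2;1 0 0 0 -2;1 0 0 0 -2;1 0 0 0 -2;1 0 0 0 0;1 0 0 0 0;1 0 0 0 0;1 0 0 0 0;1 0 0 0 0",
)

```text
clock: 28.4
tool_pos: [0.4327, 0.0191, 0.209]
tcp_rot: [3.141, -0.0, -0.728]
contact_force: [-4.6, -2.9, 4.2]
width: 0.0182
gripper_force: 62.1
```

```bash
cat > st.py <<'E'
from h import *
s=arm.get_state();print(s['clock'],s['tool_pos'],np.degrees(s['tcp_rot'][2]),s['contact_force'],s['torque'],s['joints'][5],s['joint_efforts'][5])
E
python3 st.py
```

```text
28.4 [0.43274391 0.01906584 0.2089924 ] -41.72372404931183 [-4.60364541 -2.93620536  4.24343994] [-0.79286708  1.10846735  0.01169095] 2.219397582165275 0.01724745088722557
```

Call:
move_arm(
  plan="1 0 0 0 -2;1 0 0 0 -2;1 0 0 0 0;1 0 0 0 0;1 0 0 0 0;1 0 0 0 0;1 0 0 0 0;1 0 0 0 0;1 0 0 0 0;1 0 0 0 0",
)

```text
clock: 29.23
tool_pos: [0.4327, 0.0191, 0.209]
tcp_rot: [3.141, -0.0, -0.798]
contact_force: [-4.4, -2.8, 5.1]
width: 0.0176
gripper_force: 62.1
```

```bash
python3 st.py
```

```text
29.2333 [0.43273578 0.01907338 0.2089655 ] -45.72380079961424 [-4.40710748 -2.82504311  5.08033891] [-0.7685261   1.11759158  0.02193309] 2.2892276390944226 0.02436547656543553
```

Call:
move_arm(
  plan="1 0 0 0 -2;1 0 0 0 -2;1 0 0 0 0;1 0 0 0 0;1 0 0 0 0;1 0 0 0 0;1 0 0 0 0;1 0 0 0 0;1 0 0 0 0;1 0 0 0 0",
)

```text
clock: 30.07
tool_pos: [0.4327, 0.0191, 0.209]
tcp_rot: [3.141, -0.0, -0.868]
contact_force: [-5.4, -2.7, 5.4]
width: 0.0184
gripper_force: 62.1
```

```bash
python3 st.py
```

```text
30.0667 [0.43270839 0.01910603 0.20898008] -49.72173472410049 [-5.3999801 -2.6795951  5.4138612] [-0.80363983  1.17365102  0.03323989] 2.359025494214336 0.028172891470603645
```

```bash
cat > ang.py <<'E'
from h import *
import sys
def ang(f):
    im=np.load(f"pics/{f}.png.npz")["im"].astype(int)
    m=((im[:,:,0]>70)&(im[:,:,1]<.35*im[:,:,0])&(im[:,:,2]<.35*im[:,:,0])).astype(np.uint8)
    n,l,st,ce=cv2.connectedComponentsWithStats(m);k=1+np.argmax(st[1:,4]);m=l==k
    r=[]
    for y in range(170,365,5):
        x=np.where(m[y])[0]
        if len(x)>20:r.append((y,x.min(),x.max()))
    r=np.array(r);L=np.polyfit(r[:,0],r[:,1],1);R=np.polyfit(r[:,0],r[:,2],1)
    print(f,st[k],"angles",np.degrees(np.arctan([L[0],R[0]])).round(2))
if len(sys.argv)>1: shot("wrist",sys.argv[1]+".png")
for f in ["w4","w5","w6","w7"]+sys.argv[1:]: ang(f)
E
python3 ang.py w8
```

```text
w4 [ 298  206   47  164 7176] angles [ 0.71 -0.88]
w5 [ 299  206   46  165 7093] angles [ 0.85 -0.66]
w6 [ 299  207   46  164 7062] angles [ 0.79 -0.76]
w7 [ 299  207   46  164 7030] angles [ 0.71 -0.55]
w8 [ 299  206   46  165 7145] angles [ 0.4  -0.73]
```

Call:
move_arm(
  plan="1 0 0 0 -2;1 0 0 0 -2;1 0 0 0 -2;1 0 0 0 -2;1 0 0 0 0;1 0 0 0 0;1 0 0 0 0;1 0 0 0 0;1 0 0 0 0;1 0 0 0 0",
)

```text
clock: 30.95
tool_pos: [0.4326, 0.0191, 0.209]
tcp_rot: [3.141, -0.0, -1.007]
contact_force: [-5.0, -3.1, 4.8]
width: 0.0185
gripper_force: 62.1
```

```bash
python3 st.py
```

```text
30.95 [0.43263986 0.01906759 0.20897034] -57.71281664696943 [-4.99908798 -3.05082308  4.7977275 ] [-0.796863    1.20455185  0.0343073 ] 2.49850911036287 0.06895341910421848
```

Call:
move_arm(
  plan="1 0 0 0 -2;1 0 0 0 -2;1 0 0 0 -2;1 0 0 0 -2;1 0 0 0 0;1 0 0 0 0;1 0 0 0 0;1 0 0 0 0;1 0 0 0 0;1 0 0 0 0",
)

```text
clock: 31.78
tool_pos: [0.4326, 0.0191, 0.209]
tcp_rot: [3.141, -0.0, -1.147]
contact_force: [-4.9, -3.5, 4.4]
width: 0.0181
gripper_force: 62.1
```

```bash
python3 st.py
```

```text
31.7833 [0.43260435 0.01909902 0.20896787] -65.71405224603181 [-4.94045047 -3.51617902  4.40163364] [-0.79961325  1.19715322  0.07998876] 2.638156654265139 0.08034988772124052
```

Call:
move_arm(
  plan="1 0 0 0 -2;1 0 0 0 -2;1 0 0 0 0;1 0 0 0 0;1 0 0 0 0;1 0 0 0 0;1 0 0 0 0;1 0 0 0 0;1 0 0 0 0;1 0 0 0 0",
)

```text
clock: 32.62
tool_pos: [0.4326, 0.0191, 0.209]
tcp_rot: [3.141, -0.0, -1.217]
contact_force: [-4.1, -3.0, 4.8]
width: 0.0183
gripper_force: 62.2
```

```bash
python3 st.py
```

```text
32.6167 [0.43258205 0.01913912 0.20898636] -69.71566944452037 [-4.14695832 -3.00853866  4.75167133] [-0.7438652   1.30429117  0.07224177] 2.708000922363004 0.06297463551163673
```

Call:
move_arm(
  plan="1 0 0 0 1;1 0 0 0 1;1 0 0 0 0;1 0 0 0 0;1 0 0 0 0;1 0 0 0 0;1 0 0 0 0;1 0 0 0 0;1 0 0 0 0;1 0 0 0 0",
)

```text
clock: 33.45
tool_pos: [0.4326, 0.0191, 0.209]
tcp_rot: [3.141, -0.0, -1.182]
contact_force: [-4.3, -3.4, 5.8]
width: 0.018
gripper_force: 62.2
```

```bash
python3 st.py
```

```text
33.45 [0.43260553 0.01912071 0.20898475] -67.7251542344677 [-4.30003787 -3.39923382  5.82121228] [-0.77443214  1.3056712   0.02758032] 2.673220224832929 -0.0019514336599968374
```

Call:
move_arm(
  plan="1 0 0 0 1;1 0 0 0 1;1 0 0 0 0;1 0 0 0 0;1 0 0 0 0;1 0 0 0 0;1 0 0 0 0;1 0 0 0 0;1 0 0 0 0;1 0 0 0 0",
)

```text
clock: 34.28
tool_pos: [0.4326, 0.0191, 0.209]
tcp_rot: [3.141, -0.0, -1.147]
contact_force: [-4.2, -2.9, 5.1]
width: 0.0181
gripper_force: 62.2
```

```bash
python3 st.py
```

```text
34.2833 [0.43260178 0.01910736 0.20896971] -65.72776873446416 [-4.24860874 -2.94543661  5.06447927] [-0.71275654  1.21593159  0.0327934 ] 2.6383682050223856 -0.004671417991630733
```

```bash
cat > hexa.py <<'E'
from h import *
def hexa(f,z):
    im=np.load(f"pics/{f}.png.npz")["im"]; c0=np.array([.4328,.019]); n=120; S=.0125
    # rectified patch: columns +x world, rows -y
    K=np.load(f"pics/{f}.png.npz"); q=[(-S,-S),(S,-S),(S,S),(-S,S)]
    src=np.float32([proj(f+".png",[c0[0]+a,c0[1]+b,z]) for a,b in q]); dst=np.float32([(0,n),(n,n),(n,0),(0,0)])
    g=cv2.GaussianBlur(cv2.cvtColor(cv2.warpPerspective(im,cv2.getPerspectiveTransform(src,dst),(n,n),flags=cv2.INTER_CUBIC),cv2.COLOR_RGB2GRAY),(0,0),1.5)
    r,m=cv2.threshold(g,0,255,cv2.THRESH_BINARY_INV+cv2.THRESH_OTSU)
    k,l,st,ce=cv2.connectedComponentsWithStats(m); i=l[n//2,n//2]
    cnt=max(cv2.findContours((l==i).astype(np.uint8),0,1)[0],key=cv2.contourArea)[:,0,:]
    M=cv2.moments(cnt); cx,cy=M["m10"]/M["m00"],M["m01"]/M["m00"]
    th=np.arctan2(cy-cnt[:,1],cnt[:,0]-cx); R=np.hypot(cnt[:,0]-cx,cnt[:,1]-cy)*2*S/n*1e3
    tt=np.linspace(-np.pi,np.pi,720,endpoint=False); o=np.argsort(th); Ri=np.interp(tt,th[o],R[o],period=2*np.pi)
    F=(Ri*np.exp(-6j*tt)).mean()
    print(f,"corner deg mod60",(-np.degrees(-np.angle(F))/6)%60,"amp",abs(F),"R",R.min(),R.max(),"c",c0+[(cx-n/2)*2*S/n,(n/2-cy)*2*S/n])
if __name__=="__main__":
    import sys
    if len(sys.argv)>1: shot("wrist",sys.argv[1]+".png")
    for f,z in [("w2",.1185),("w7",.1175)]+[(f,.1175) for f in sys.argv[1:]]: hexa(f,z)
E
python3 hexa.py
```

```text
w2 corner deg mod60 59.86400933866428 amp 0.2837424494932843 R 7.086974887741128 9.136931710962047 c [0.43256389 0.01920475]
w7 corner deg mod60 59.14656260709205 amp 0.26648837113302715 R 7.14712857927102 8.75638125693338 c [0.43256966 0.01868107]
```

Call:
move_arm(
  plan="1 0 0 0 2;1 0 0 0 2;1 0 0 0 0;1 0 0 1 0;1 0 0 1 0;1 0 0 1.5 0;1 0 0 1.5 0;1 0 0 2 0;1 0 0 2 0;1 0 0 2 0",
)

```text
clock: 35.12
tool_pos: [0.4336, 0.0199, 0.2214]
tcp_rot: [-3.138, 0.001, -1.078]
contact_force: [-0.0, -0.7, -1.0]
width: 0.0181
gripper_force: 61.6
```

Call:
move_arm(
  plan="1 0 0 4 0;1 0 0 10 0;1 0 0 10 0;1 0 10 0 0;1 0 25 0 0;1 0 25 0 0;1 0 10 0 0;1 0 0 0 0;1 0 0 0 0;1 0 0 0 0",
)

```text
clock: 35.95
tool_pos: [0.4328, 0.089, 0.2438]
tcp_rot: [-3.141, -0.0, -1.078]
contact_force: [0.7, 0.4, -0.9]
width: 0.018
gripper_force: 61.6
```

```bash
python3 hexa.py w9;python3 st.py
```

```text
w2 corner deg mod60 59.86400933866428 amp 0.2837424494932843 R 7.086974887741128 9.136931710962047 c [0.43256389 0.01920475]
w7 corner deg mod60 59.14656260709205 amp 0.26648837113302715 R 7.14712857927102 8.75638125693338 c [0.43256966 0.01868107]
w9 corner deg mod60 1.136960341097006 amp 0.2632738638777948 R 7.075877759716816 8.65674853353993 c [0.43258744 0.01867368]
36.0 [0.4328451  0.08875698 0.24376794] -61.78187781428765 [ 0.06370495  0.37592124 -0.39983501] [-0.0155379   0.01036522 -0.02865663] 2.7299781504287552 -0.0018859792908187956
```

The socket looks unchanged (modulo 60°), so it isn't clear the hexagon engages. I'll test this by lowering the key lightly at a misaligned angle.

Call:
move_arm(
  plan="1 0 -20 0 0;1 0 -25 0 0;1 0 -20 0 0;1 0 -4.6 -5 0;1 0 0 -8 0;1 0 0 -6 0;1 0 0 -4 0;1 0 0 -2 0;1 0 0 0 0;1 0 0 0 0",
)

```text
clock: 36.83
tool_pos: [0.4328, 0.0202, 0.2185]
tcp_rot: [3.141, 0.0, -1.077]
contact_force: [-0.1, 0.6, 0.0]
width: 0.0182
gripper_force: 61.7
```

Call:
move_arm(
  plan="1 0 0 -0.5 0;1 0 0 -0.5 0;1 0 0 -0.4 0;1 0 0 -0.4 0;1 0 0 0 0;1 0 0 0 0;1 0 0 0 0;1 0 0 0 0;1 0 0 0 0;1 0 0 0 0",
)

```text
clock: 37.67
tool_pos: [0.4329, 0.0196, 0.217]
tcp_rot: [-3.141, -0.0, -1.078]
contact_force: [-0.7, 0.1, 0.1]
width: 0.0184
gripper_force: 61.8
```

```bash
python3 st.py
```

```text
37.6667 [0.43285581 0.01962683 0.21701033] -61.753264682670434 [-0.66213656  0.14871136  0.12288339] [ 0.07560506 -0.03677171 -0.01153224] 2.5698404512463737 0.0004041664215037599
```

Call:
move_arm(
  plan="1 0 0 -0.3 0;1 0 0 -0.3 0;1 0 0 -0.3 0;1 0 0 -0.3 0;1 0 0 0 0;1 0 0 0 0;1 0 0 0 0;1 0 0 0 0;1 0 0 0 0;1 0 0 0 0",
)

```text
clock: 38.5
tool_pos: [0.4331, 0.0196, 0.2167]
tcp_rot: [-3.141, -0.001, -1.078]
contact_force: [-1.5, -0.5, 5.3]
width: 0.0181
gripper_force: 62.6
```

```bash
python3 st.py
```

```text
38.5 [0.43310461 0.01960256 0.21670375] -61.74793294970488 [-1.45930159 -0.49960096  5.33192236] [0.0287203  0.36807731 0.04795259] 2.5698338832621044 0.0066036653879564255
```

The key rests on the lands about 8 mm above the bottom, so the hexagon is real and the screw has sunk about 1.1 mm. At the last turning, about 0.07–0.08 N m no longer moved it. All of this fits the screw being at its stop. I'll lift straight up and take the key back to its block.

Call:
move_arm(
  plan="1 0 0 3 0;1 0 0 6 0;1 0 0 10 0;1 0 0 10 0;1 0 -10 0 0;1 0 -25 0 0;1 1 -35 0 0;1 1 -35 0 0;1 1 -35 0 0;1 1 -35 0 0",
)

```text
clock: 39.33
tool_pos: [0.4364, -0.1576, 0.245]
tcp_rot: [-3.141, -0.001, -1.078]
contact_force: [0.6, 0.6, -1.5]
width: 0.018
gripper_force: 61.6
```

Call:
move_arm(
  plan="1 1 -35 0 0;1 1 -35 0 0;1 2 -35 0 0;1 2 -30 0 0;1 1 -17 0 0;1 0 0 0 0;1 0 0 0 0;1 0 0 0 0;1 0 0 0 0;1 0 0 0 0",
)

```text
clock: 40.17
tool_pos: [0.4439, -0.3063, 0.2448]
tcp_rot: [-3.141, -0.0, -1.076]
contact_force: [0.2, -0.2, -1.3]
width: 0.0179
gripper_force: 61.6
```

```bash
python3 st.py
```

```text
40.1667 [ 0.44389146 -0.30626258  0.24478179] -61.6597345527508 [ 0.23937214 -0.24755685 -1.290077  ] [-0.01106896 -0.08344604  0.03526918] 1.943374918827162 0.0004533755054580979
```

Call:
move_arm(
  plan="1 0 -1.2 -10 0;1 0 0 -20 0;1 0 0 -20 0;1 0 0 -15 0;1 0 0 -8 0;1 0 0 -4 0;1 0 0 -3 0;1 0 0 -3 0;1 0 0 -2 0;1 0 0 0 0",
)

```text
clock: 41.0
tool_pos: [0.444, -0.3087, 0.1601]
tcp_rot: [-3.141, -0.001, -1.078]
contact_force: [-0.4, 0.0, -1.0]
width: 0.0183
gripper_force: 61.6
```

Call:
move_arm(
  plan="1 0 0 -3 0;1 0 0 -3 0;1 0 0 -3 0;1 0 0 -3 0;1 0 0 -3 0;1 0 0 -3 0;1 0 0 0 0;1 0 0 0 0;1 0 0 0 0;1 0 0 0 0",
)

```text
clock: 41.83
tool_pos: [0.4438, -0.3086, 0.1418]
tcp_rot: [-3.142, -0.0, -1.078]
contact_force: [-0.1, 0.4, -1.4]
width: 0.0181
gripper_force: 61.6
```

Call:
move_arm(
  plan="1 0 0.8 -5 0;1 0 0 -5 0;1 0 0 -5 0;1 0 0 -5 0;1 0 0 -4 0;1 0 0 -3 0;1 0 0 -2 0;1 0 0 -1.5 0;1 0 0 0 0;1 0 0 0 0",
)

```text
clock: 42.67
tool_pos: [0.4439, -0.3079, 0.1113]
tcp_rot: [-3.141, -0.0, -1.078]
contact_force: [-0.6, -0.3, -1.4]
width: 0.0181
gripper_force: 61.6
```

Call:
move_arm(
  plan="1 0 0 -0.5 0;1 0 0 -0.5 0;1 0 0 -0.4 0;1 0 0 -0.3 0;1 0 0 0 0;1 0 0 0 0;1 0 0 0 0;1 0 0 0 0;1 0 0 0 0;1 0 0 0 0",
)

```text
clock: 43.5
tool_pos: [0.4438, -0.3078, 0.1095]
tcp_rot: [-3.142, 0.0, -1.078]
contact_force: [0.2, -0.2, -2.2]
width: 0.0181
gripper_force: 61.6
```

Call:
move_arm(
  plan="1 0 0 -0.2 0;1 0 0 -0.2 0;1 0 0 -0.2 0;1 0 0 0 0;1 0 0 0 0;1 0 0 0 0;1 0 0 0 0;1 0 0 0 0;1 0 0 0 0;1 0 0 0 0",
)

```text
clock: 44.33
tool_pos: [0.4438, -0.3078, 0.109]
tcp_rot: [-3.142, -0.0, -1.078]
contact_force: [-1.2, -0.0, 0.7]
width: 0.0179
gripper_force: 61.9
```

```bash
python3 st.py
```

```text
44.3333 [ 0.44384254 -0.30782624  0.10904183] -61.75063303188026 [-1.22780759 -0.02580346  0.67730141] [0.01458239 0.14112559 0.02782392] 1.942772811751808 -0.0005859677730768453
```

Call:
move_arm(
  plan="0.7 0 0 0 0;0.6 0 0 0 0;0.5 0 0 0 0;0.3 0 0 0 0;0 0 0 0 0;0 0 0 0 0;0 0 0 0 0;0 0 0 0 0;0 0 0 0 0;0 0 0 0 0",
)

```text
clock: 45.17
tool_pos: [0.4438, -0.3078, 0.1089]
tcp_rot: [-3.142, -0.0, -1.078]
contact_force: [0.2, 0.5, -0.0]
width: 0.0856
gripper_force: 0.0
```

Call:
move_arm(
  plan="0 0 0 5 0;0 0 0 10 0;0 0 0 20 0;0 0 0 20 0;0 0 0 25 0;0 0 0 25 0;0 0 0 20 0;0 0 0 0 0;0 0 0 0 0;0 0 0 0 0",
)

```text
clock: 46.0
tool_pos: [0.4435, -0.3075, 0.2334]
tcp_rot: [3.141, 0.001, -1.078]
contact_force: [0.1, -0.1, 1.0]
width: 0.0853
gripper_force: 0.0
```

```bash
python3 - <<'E'
from h import *
d=shot("wrist","wa.png");t=viewer.read_camera("top")["image"];s=arm.get_state();print(s["tool_pos"],s["clock"])
a=cv2.resize(d["image"],(480,300));b=cv2.resize(t[130:220,265:535],(480,160),interpolation=cv2.INTER_CUBIC)
cv2.imwrite("pics/fin.png",np.vstack([a,b])[:,:,::-1])
E
```

```text
[ 0.44306493 -0.30717185  0.23213245] 46.1
```

View pics/fin.png

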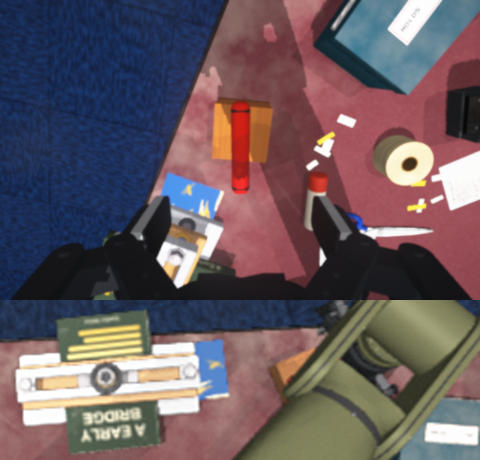

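The key stands upright in its block at about (240,147), the gripper is clear of it, and the press and book look undisturbed. I'll hand it in.

```bash
python3 -c "
from rig import arm
print(arm.job_done())"
```

```text
the job is handed in; nothing more can be done
None
```

I handed the job in at 46 s: the key was seated fully home, turned clockwise and is back upright in its block, but I could only infer the screw is at its stop (screw sunk about 1.1 mm, no longer turning at about 0.08 N m), because its angle and the bar's force on the book could not be read, and the key turned further than the stop should allow.

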